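# Pack a charged data logger and raise the tin's outer lid for the slip

### The job

Pull the green data logger out of its sprung charging socket, set it down inside the open tin, then carry the nested lids over by the yellow stem without parting them, lower them onto the tin until fully seated, and let go. Then take the black collar, lift the blue outer lid alone straight up by about 12 cm, leaving the inner lid seated and undisturbed, and finish while holding it there, level above the tin, so that a packing slip can go in. Set things down rather than drop them, and leave everything else on the bench as it is.

Things in the scene. Friction and masses are not known exactly. Their poses are not given: they have to be found in the camera images.
- tin: Open round aluminium tin with a blue band, fixed upright to the bench in a black rubber holding ring (160 mm across, 12 mm high). Outer diameter 140, mouth 132 in diameter, height 85, floor 5 thick. Origin: centre of the underside, on the bench; z up. The rim is at z = 85 mm.
- dock: Black charging dock, 90 x 170 x 20 mm (x, y, z), fixed. Origin: centre of the underside; z up. Two sockets open upwards at y = -45 and +45 mm; one holds the green logger, the other the orange (which is where varies). Two sprung detent balls click into each plug's groove: a straight upward pull of about 8 to 15 N frees it in the first few mm; the plug is 14 mm deep.
- logger_mid (a point): Green data logger, about 60 g, 58 mm tall: brass plug 12 x 20 mm, 14 long, below a case of 22 x 30 x 44 mm (its x, y, z). Point: on the axis half-way up, 29 mm from either end. Axes as the dock's at the start: grasp across x, the 22 mm. Plugged in, this point is 35 mm above the bench, the case from 20 to 64 mm.
- spare_mid (a point): Orange data logger of the same shape, in the other socket; leave it plugged in. Point half-way up.
- inner_lid_stem (a point): Inner lid: aluminium flange 138 mm across, 3 thick; tapered plug below, 126 across, 10 deep; upright yellow stem 20 mm in diameter, sticking out 30 mm above the outer lid's collar. Point: on the stem's axis, 15 mm below its top, 55 mm above the lid's foot (which starts on the bench); z up. Lifted by the stem it carries the outer lid. Seated (flange on rim) this point is 130 mm above the bench.
- outer_lid_collar (a point): Outer lid, lying nested on the inner: blue plate 155 mm across, rim skirt 10 deep, 148 inside; black collar in its middle round the stem, 50 mm outside, bore 36, 24 high. Point: on the axis half-way up the collar, 12 mm above the plate's top, 27 mm below the inner lid's stem point while nested; z up. Lifted off, it clears the stem's top after 57 mm. Loose fit, no latch; 0.13 to 0.22 kg.
- tape_mid (a point): Roll of brown packing tape, 100 mm across, 48 high, lying flat; centre. Bystander.
- label_roll_mid (a point): White roll of labels, 88 mm across, 60 high, standing on its end; centre. Bystander.
- cleaner_mid (a point): White bottle with red cap, 56 mm across, 150 high; centre. Bystander.
- carton_mid (a point): Closed brown carton, 110 x 150 x 70 mm; centre. Bystander.
- pen_mid (a point): Thick blue and black marker, 135 mm long, 14 high, lying flat; centre. Bystander.
Mind the look-alikes: they are no part of the job. Several things have the shape of the dock; the one meant has the colours described above.

How it is judged:
On the way, in this order (a step that is already met when the one before it is completed fails the run):
1. the green logger is pulled clear of its socket (z of logger_mid in the frame of dock above 0.055 m), for 0.1 s.
2. the green logger is inside the tin, let go (horizontal distance between logger_mid and tin below 0.062 m and z of logger_mid in the frame of tin below 0.066 m and contact force between the fingers and logger below 0.1 N), for 0.2 s.
3. both lids sit fully on the tin, nested, and the inner lid is let go (z of inner_lid_stem in the frame of tin between 0.127 and 0.133 m and horizontal distance between inner_lid_stem and tin below 0.005 m and angle between inner_lid_stem's own z axis and vertical below 0.04 rad and z of outer_lid_collar in the frame of inner_lid_stem between -0.031 and -0.023 m and contact force between the fingers and inner_lid below 0.1 N), for 0.2 s.
At the end, for the whole second after the job is handed in: Green logger in the tin; inner lid seated (3 mm height, 5 mm off centre, 0.04 rad), untouched; outer lid held still by the fingers alone, 75 to 180 mm above its nested place, within 50 mm of the tin axis and 0.2 rad of level; orange logger within 6 mm, other things 20 mm of their places (horizontal distance between logger_mid and tin below 0.062 m and z of logger_mid in the frame of tin below 0.066 m and z of inner_lid_stem in the frame of tin between 0.127 and 0.133 m and horizontal distance between inner_lid_stem and tin below 0.005 m and angle between inner_lid_stem's own z axis and vertical below 0.04 rad and z of outer_lid_collar in the frame of tin between 0.178 and 0.283 m and horizontal distance between outer_lid_collar and tin below 0.05 m and angle between outer_lid_collar's own z axis and vertical below 0.2 rad and contact force between the fingers and outer_lid above 1 N and contact force between outer_lid and inner_lid below 0.05 N and contact force between outer_lid and tin below 0.05 N and contact force between the fingers and inner_lid below 0.1 N and linear speed of outer_lid below 0.04 m/s and linear speed of inner_lid below 0.02 m/s and distance of spare_mid from where it was at the start of the episode below 0.006 m and distance of each of tape_mid, label_roll_mid, cleaner_mid, carton_mid, pen_mid from where it was at the start of the episode below 0.02 m); the arm keeps its last pose, push and grip.
It fails at once if the lids are parted (by more than 8 mm) while the inner lid is not seated on the tin (z of outer_lid_collar in the frame of inner_lid_stem above -0.019 m and not (z of inner_lid_stem in the frame of tin between 0.127 and 0.133 m and horizontal distance between inner_lid_stem and tin below 0.005 m and angle between inner_lid_stem's own z axis and vertical below 0.04 rad)).
It fails at once if the green logger is let go with its centre above or near the rim of the tin (horizontal distance between logger_mid and tin below 0.075 m and z of logger_mid in the frame of tin above 0.08 m and contact force between the fingers and logger below 0.02 N).
It fails at once if the lids are let go more than 12 mm above their seat on the tin (horizontal distance between inner_lid_stem and tin below 0.07 m and z of inner_lid_stem in the frame of tin above 0.142 m and contact force between the fingers and inner_lid below 0.02 N and contact force between the fingers and outer_lid below 0.02 N).
It fails at once if the orange logger is disturbed (6 mm) (distance of spare_mid from where it was at the start of the episode above 0.006 m).
It fails at once if a bystander is moved by more than 20 mm (distance of any of tape_mid, label_roll_mid, cleaner_mid, carton_mid, pen_mid from where it was at the start of the episode above 0.02 m).
It also fails if it takes over 72 s, if anything falls off the work surface, if the arm or the gripper's body presses on something with over 40 N, if the wrist force passes 120 N, or if a joint passes its speed limit or range.

### The arm

A 6-joint arm with a two-finger parallel gripper is mounted at the origin on the work surface. World frame = base frame: x ahead of the robot, y to its left, z up, the work surface at z = 0. Lengths are in m, angles in rad, forces in N, time in s.
With the tool pointing down it reaches from about 0.35 to 0.975 m from the base axis. Payload 4.9 kg.
Tool frame: the origin (TCP) lies at the very end of the fingers, on their centre line; the grasp point (between the pads) lies 19 mm behind it; z points along the fingers, y is the direction in which the jaws open and shut (so a half turn about z gives the same grasp; the last joint's range is limited). The gripper opens to 85 mm and grips with 20 to 120 N. Pads are 22 mm wide; open, the fingers measure 114 mm over their backs; the gripper's body (76 mm by 85 mm) begins 54 mm behind the grasp point. The pads swing forward as they close: fully open they stand 13 mm farther back than shut.
Start: joints at [1.012, 0.053, 1.613, -0, 1.476, -0.119], TCP at [0.266, 0.566, 0.231] pointing down, gripper open.
Joint ranges: [-3.01, 3.01], [-1.01, 2.22], [0.06, 2.58], [-1.02, 4.17], [0.09, 2.62], [-3.14, 3.14]. Speed limits (rad/s): [2.57, 2.57, 3.14, 3.14, 3.14, 3.14].

### API

Orientations are given as a unit quaternion [w, x, y, z].
In Python, from plant import state, grab_frame, camera_model, job_done, search_frame, masks_of, place_of gives the robot as it stands.
- The arm moves only by the tool drive_tool, never from a script. Its argument "series" is a list of rows, each a list of 2 entries, a list of its own where there are three numbers: the shift along the world's x, y, z in m, then the turn, a rotation vector about the world's x, y, z in degrees. A call has 1 to 8 rows; each row is the pose to reach, as a shift and turn from the pose commanded when the call began; what a row does not reach only later rows make up. A row lasts 1/10 s, in which the tool goes at most 50 mm and 8.59 degrees, less where a joint would pass 70% of its speed; a pose out of reach is approached as far as the arm can. A call with a gripper value outside its range is refused whole. "fingers" is the closure, from -1 (fully open) to 1 (shut), so that 0 is half open, set as the call begins (left out, the last holds). The fingers move at their own pace and stop on an object; the grip force is fixed at half the most. Time passes only in rows, so rows that repeat a pose let the fingers close. It gives the time, the measured TCP pose, the force and the opening at its end, in the units of the state.
- state(): the state, without advancing time (a new reading comes with each control period).
- grab_frame(name): name is "scene" or "top"; returns the picture (480x640x3 uint8, red, green, blue); there is no depth.
- camera_model(name): a dict with "fovy" (degrees; the focal length in pixels is half the picture's height over the tangent of half this angle, whatever the lens; pixels are square), "cx", "cy" (the principal point, pixels), "D" ([k1, k2, p1, p2, k3] as OpenCV has them; the pictures are not rectified), "rvec" (rotation vector, rad) and "tvec" (3), from world to camera coordinates, as OpenCV has them. Camera axes: x right, y down, z forward; pixel columns grow to the right and rows downward; lengths in m; the calibration is good to about 2 mm. A picture is of the moment at which its call begins. camera_model takes no time and is no camera call.
- job_done(): hands the job in, once; it reports no verdict.
Trained networks look in the newest picture that a camera, given by its name, has taken for a name from the list of things; names that differ only in an ending like _2 or _b are one class to them, and where a whole thing is asked for, a point or a joint stands for the part that bears it (a point fixed in the world has none). Each returns a list of dicts, best first, with "confidence" (0 to 1); they miss things now and then, are a little off and sometimes report something else, mostly with a low value. They report only what shows in the picture. A call takes as long as a camera call. They do not tell look-alikes from the thing itself.
- search_frame(camera, name): "location" ([x, y, z] in m, in world coordinates, good to about 4 mm: the middle of the surface that is visible of it).
- masks_of(camera, name): "pixels" (480x640 bool, what is visible of it).
- place_of(camera, name): "location" ([x, y, z] in m, in world coordinates, good to about 4 mm: a listed point, or the origin of a listed thing).
The state is a dict: "time": time; "joint_pos": joint angles; "joint_vel": joint speeds; "joint_efforts": joint torques, N m; "tool_pos": TCP position; "tool_rot": TCP orientation; "contact_force": force on the tool from outside, world axes, zero at the start; "ft_torque": the same for the moment, N m; "gripper_width": opening from 0.0 (shut) to 1.0 (fully open).
Only numpy, scipy, OpenCV 4.12 (cv2) and the standard library are available. Lean on these libraries where they do the work, as an engineer would, in place of code of your own. Each camera call takes 0.05 s, during which the arm holds its last target.

## Working session

There is one attempt and no reset: what is moved stays moved. The work goes in short steps, Python scripts to look and compute and a tool call to move; the robot and the scene stay as the last step left them, time stands still between calls to the robot, and variables do not carry over. Pictures are saved under pics/ and viewed, and the job is handed in when it is done.

Besides the shell and the picture viewer there is one more tool, called after ">>>" as a command line: name --argument value ..., lists and objects as JSON in quotes. drive_tool: Moves the arm, as the interface text tells. Its arguments: {"type":"object","properties":{"series":{"type":"array","items":{"type":"array"}},"fingers":{"type":"number"}},"required":["series"]}

```bash
mkdir -p pics; ls
python3 - <<'E'
from plant import *
import cv2
for n in ("scene","top"):
    im=grab_frame(n); cv2.imwrite(f"pics/{n}0.png",im[:,:,::-1])
    print(n,{k:v for k,v in camera_model(n).items()})
s=state(); print(s)
E
```

```text
pics
scene {'fovy': 50.469524091951605, 'cx': 322.5774630873868, 'cy': 241.27278323362262, 'D': array([0.04873239, 0.        , 0.        , 0.        , 0.        ]), 'rvec': array([ 2.24709155,  1.17323688, -0.41607936]), 'tvec': array([-0.34146658, -0.26975515,  1.36343805])}
top {'fovy': 47.621848824776585, 'cx': 323.07555860814796, 'cy': 233.5088294063321, 'D': array([-0.05729981,  0.        ,  0.        ,  0.        ,  0.        ]), 'rvec': array([ 2.17069337, -2.14342051,  0.10092484]), 'tvec': array([0.05028155, 0.51859434, 1.49824875])}
{'time': 0.1, 'joint_pos': array([ 1.01201175e+00,  5.33048402e-02,  1.61418037e+00,  9.14073355e-08,
        1.47598731e+00, -1.19005286e-01]), 'joint_vel': array([-0.00182675, -0.00144605, -0.00246749,  0.00136778, -0.00037125,
        0.00121493]), 'joint_efforts': array([ 4.16780476e-04, -3.94909859e+01, -3.71361673e+01, -1.43908164e-04,
        3.96169606e-03, -2.85554859e-05]), 'tool_pos': array([0.26578551, 0.56504041, 0.23016313]), 'tool_rot': array([-3.12518008e-04,  2.18121836e-01,  9.75921094e-01, -8.86454106e-04]), 'contact_force': array([ 0.03009798, -0.39534869,  0.27650077]), 'ft_torque': array([ 0.03236515,  0.01281896, -0.00285611]), 'gripper_width': 1.001671390749916}
```

View pics/scene0.png

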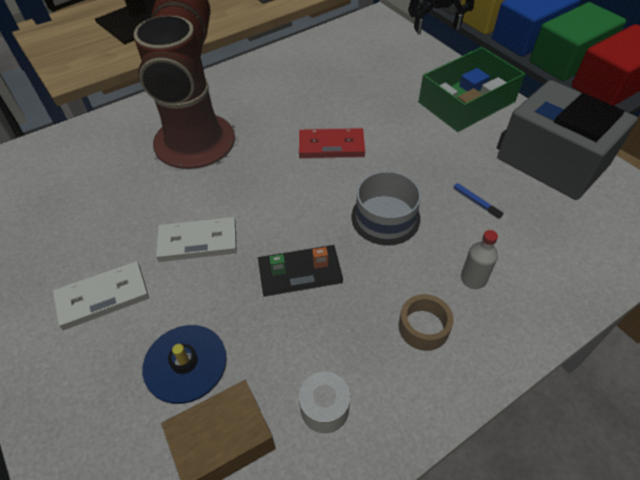

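View pics/top0.png

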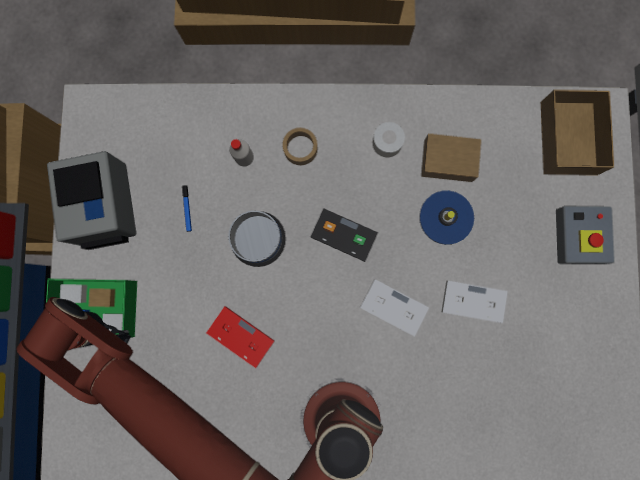

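Run:
```python
from plant import *
import numpy as np
for n in "tin dock logger_mid spare_mid inner_lid_stem outer_lid_collar tape_mid label_roll_mid cleaner_mid carton_mid pen_mid".split():
  for c in ("top","scene"):
    print(n,c,[(np.round(d["location"],4).tolist(),round(d["confidence"],2)) for d in place_of(c,n)])
```

```text
tin top [([0.5026, 0.2446, -0.0029], 0.81)]
tin scene [([0.5074, 0.2412, 0.0044], 0.77)]
dock top [([0.2262, 0.2864, 0.0002], 0.94), ([0.3387, -0.3666, -0.0012], 0.81), ([0.3143, -0.1436, -0.0022], 0.73), ([0.5179, 0.0017, 0.0048], 0.56)]
dock scene [([0.3326, -0.369, -0.0007], 0.74), ([0.5152, 0.0011, 0.0008], 0.61), ([0.3111, -0.1458, -0.0044], 0.58), ([0.5691, -0.2918, 0.0284], 0.37)]
logger_mid top [([0.5723, -0.2908, 0.0536], 0.71), ([0.5038, -0.0425, 0.0333], 0.58)]
logger_mid scene [([0.5009, -0.0458, 0.0357], 0.67)]
spare_mid top [([0.7876, -0.1269, 0.0251], 0.54), ([0.5357, 0.0426, 0.0382], 0.4)]
spare_mid scene [([0.535, 0.0396, 0.0354], 0.77), ([0.569, -0.2909, 0.0273], 0.54)]
inner_lid_stem top []
inner_lid_stem scene [([0.567, -0.2936, 0.0527], 0.59)]
outer_lid_collar top [([0.5724, -0.2908, 0.0256], 0.84), ([0.5173, 0.0009, 0.0032], 0.48)]
outer_lid_collar scene [([0.5689, -0.2903, 0.0263], 0.55)]
tape_mid top [([0.5356, 0.0411, 0.0386], 0.71), ([0.7722, 0.1215, 0.018], 0.58)]
tape_mid scene [([0.7687, 0.1264, 0.0246], 0.67)]
label_roll_mid top [([0.7869, -0.128, 0.0292], 0.97)]
label_roll_mid scene [([0.7866, -0.125, 0.0334], 0.8)]
cleaner_mid top [([0.5055, 0.2451, -0.0], 0.56), ([0.5773, 0.452, 0.0085], 0.33)]
cleaner_mid scene [([0.7419, 0.2903, 0.0741], 0.85)]
carton_mid top []
carton_mid scene [([0.7365, -0.2986, 0.0345], 0.57)]
pen_mid top [([0.5027, 0.245, 0.0017], 0.64)]
pen_mid scene []
```

The scene picture shows the black dock (300,270) with green logger (278,262) and orange (320,257), tin (388,205) and lids (183,360). White and red docks are decoys. I'll refine positions from pixel colours.

```bash
cat > h.py <<'E'
from plant import *
import numpy as np, cv2
def cm(n):
    c=camera_model(n); f=240/np.tan(np.radians(c["fovy"])/2)
    K=np.array([[f,0,c["cx"]],[0,f,c["cy"]],[0,0,1.]])
    return K,c["D"],c["rvec"],c["tvec"]
def back(n,px,z):
    K,D,r,t=cm(n); R=cv2.Rodrigues(r)[0]
    u=cv2.undistortPoints(np.array(px,float).reshape(-1,1,2),K,D)[:,0]
    d=np.c_[u,np.ones(len(u))]@R; c=-R.T@t
    return c+d*((z-c[2])/d[:,2])[:,None]
def proj(n,p):
    K,D,r,t=cm(n); return cv2.projectPoints(np.array(p,float).reshape(-1,3),r,t,K,D)[0][:,0]
def circ(c,r,z,n=180):
    a=np.linspace(0,2*np.pi,n); return np.c_[c[0]+r*np.cos(a),c[1]+r*np.sin(a),np.full(n,z)]
def crop(im,x0,y0,x1,y1,s,fn,polys=(),cam=None):
    o=cv2.resize(im[y0:y1,x0:x1],None,fx=s,fy=s,interpolation=cv2.INTER_CUBIC)[:,:,::-1].copy()
    for p,col in polys:
        q=((proj(cam,p)-[x0,y0]+.5)*s).round().astype(int)
        cv2.polylines(o,[q.reshape(-1,1,2)],False,col,1)
    cv2.imwrite(fn,o)
E
python3 - <<'E'
from h import *
T=(0.505,0.243); L=(0.570,-0.2915)
def box(c,yaw,hx,hy,z):
    c_,s=np.cos(yaw),np.sin(yaw); q=np.array([[-1,-1],[1,-1],[1,1],[-1,1],[-1,-1]])*[hx,hy]
    return np.c_[c[0]+q[:,0]*c_-q[:,1]*s,c[1]+q[:,0]*s+q[:,1]*c_,np.full(5,z)]
yaw=-np.radians(21.2);dc=(0.5187,-0.0015)
ys=np.array([-np.sin(yaw),np.cos(yaw)])*.045
P=[(circ(T,.07,.085),(0,255,0)),(circ(T,.08,.012),(0,255,255)),(circ(L,.0775,.0225),(0,255,0)),(circ(L,.025,.0435+.003),(0,0,255)),(circ(L,.01,.07),(255,0,255)),
 (box(dc,yaw,.045,.085,.02),(0,255,0)),(box(dc-ys,yaw,.011,.015,.064),(255,0,255)),(box(dc+ys,yaw,.011,.015,.064),(255,255,0))]
im=grab_frame("top"); crop(im,220,180,490,275,3-.1,"pics/t1.png",P,"top")
im=grab_frame("scene"); crop(im,130,160,430,400,2.6,"pics/s1.png",P,"scene")
E
```

```text
(no output)
```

View pics/t1.png

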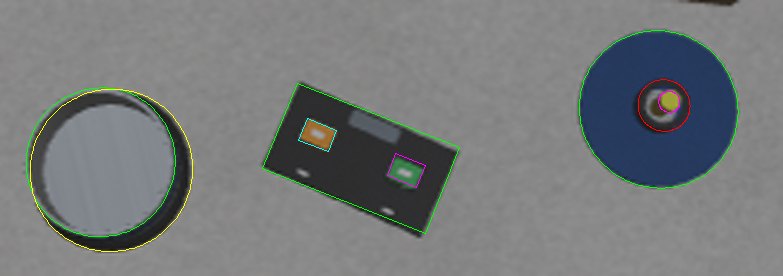

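View pics/s1.png

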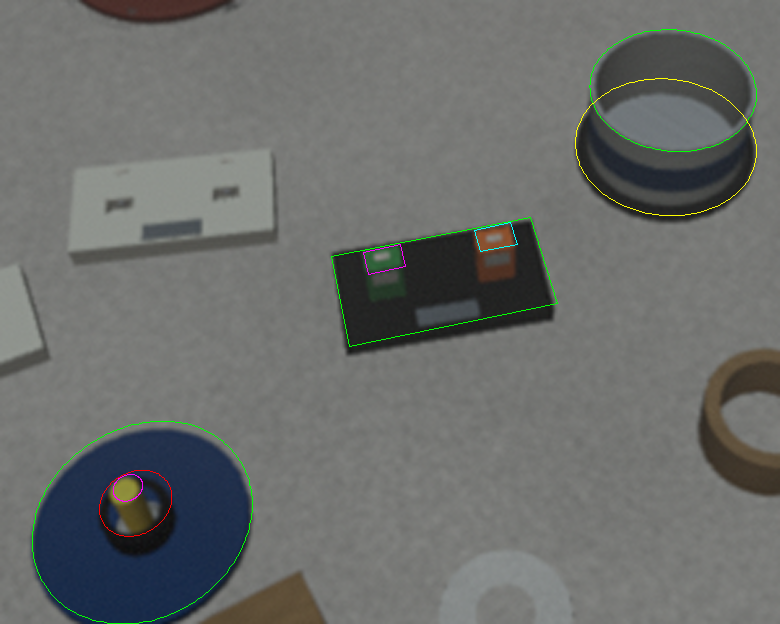

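```bash
python3 - <<'E'
from h import *
from scipy.optimize import minimize
ims={c:cv2.cvtColor(grab_frame(c)[:,:,::-1].copy(),cv2.COLOR_BGR2HSV) for c in("top","scene")}
rgb={c:grab_frame(c) for c in("top","scene")}
def blob(c,lo,hi,roi):
    m=cv2.inRange(ims[c],lo,hi); k=np.zeros_like(m); x0,y0,x1,y1=roi; k[y0:y1,x0:x1]=m[y0:y1,x0:x1]; return k
for c,roi in(("top",(410,180,485,250)),("scene",(135,315,235,405))):
    m=blob(c,(100,90,30),(130,255,255),roi)
    h=cv2.convexHull(cv2.findNonZero(m)); poly=np.zeros_like(m); cv2.fillPoly(poly,[h],255)
    # sim mask IoU
    def cost(p):
        q=np.zeros((480,640),np.uint8); w=np.vstack([circ(p,.0775,.016),circ(p,.0775,.006)])
        cv2.fillPoly(q,[cv2.convexHull((proj(c,w)*16).round().astype(np.int32))],255,shift=4)
        return np.sum((q>0)!=(poly>0))
    r=minimize(cost,(0.570,-.2915),method="Nelder-Mead",options=dict(initial_simplex=[(.565,-.296),(.575,-.292),(.569,-.286)]))
    print("lid",c,r.x,r.fun)
    y=blob(c,(22,110,80),(35,255,255),roi); print("yellow px",cv2.countNonZero(y),cv2.boundingRect(cv2.findNonZero(y)),"stem .07 back top", [back(c,[np.mean(np.nonzero(y)[::-1],axis=1)],z)[0].round(4) for z in (.07,.06)])
for nm,lo,hi,rois in(("g",(40,60,40),(85,255,255),dict(top=(310,205,380,265),scene=(255,240,345,295))),("o",(3,100,60),(20,255,255),dict(top=(310,205,380,265),scene=(255,240,345,295)))):
    for c in rois:
        m=blob(c,lo,hi,rois[c]); p=cv2.findNonZero(m); print(nm,c,len(p),cv2.boundingRect(p),cv2.minAreaRect(p),back(c,[p[:,0].mean(0)],.06)[0].round(4))
E
python3 - <<'E'
from h import *
T=(0.505,0.243)
im=grab_frame("top"); crop(im,220,200,295,275,8,"pics/t2.png",[(circ(T,.07,.085),(0,255,0)),(circ(T,.08,.012),(0,255,255)),(circ(T,.066,.005),(0,0,255))],"top")
im=grab_frame("scene"); crop(im,340,165,430,250,7,"pics/s2.png",[(circ(T,.07,.085),(0,255,0)),(circ(T,.08,.012),(0,255,255)),(circ(T,.066,.085),(0,0,255))],"scene")
a=cv2.imread("pics/t2.png");b=cv2.imread("pics/s2.png")
E
```

```text
lid top [ 0.57189541 -0.29314516] 125.0
yellow px 40 (447, 211, 8, 7) stem .07 back top [array([ 0.5712, -0.2924,  0.07  ]), array([ 0.5727, -0.2946,  0.06  ])]
lid scene [ 0.56862032 -0.29353716] 326.0
yellow px 142 (172, 344, 12, 20) stem .07 back top [array([ 0.5789, -0.2962,  0.07  ]), array([ 0.5732, -0.2961,  0.06  ])]
g top 89 (353, 234, 13, 12) ((358.8999938964844, 239.70001220703125), (11.180338859558105, 9.391485214233398), 26.56505012512207) [ 0.4993 -0.0426  0.06  ]
g scene 228 (269, 254, 17, 22) ((277.4459533691406, 264.1756591796875), (20.2210750579834, 15.617903709411621), 80.53767395019531) [ 0.5101 -0.0486  0.06  ]
o top 88 (323, 221, 13, 12) ((329.0000305175781, 226.00003051757812), (11.627553939819336, 8.944271087646484), 26.56505012512207) [0.5355 0.0396 0.06  ]
o scene 234 (312, 247, 17, 21) ((320.376953125, 257.01544189453125), (19.969593048095703, 15.876444816589355), 82.87498474121094) [0.5455 0.0325 0.06  ]
```

View pics/t2.png

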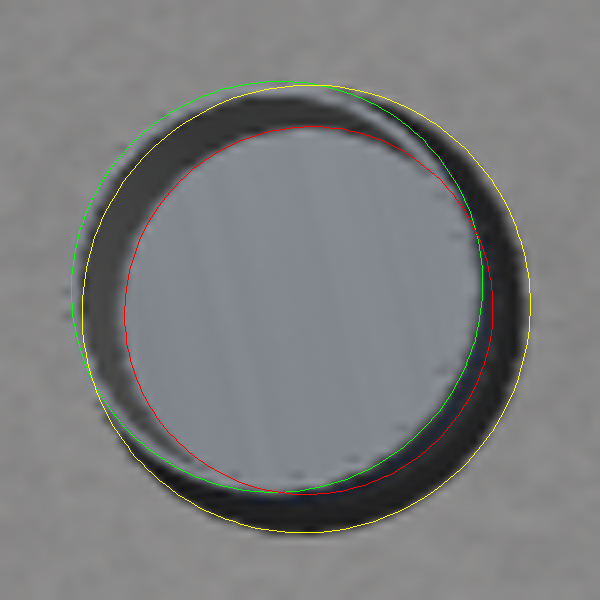

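View pics/s2.png

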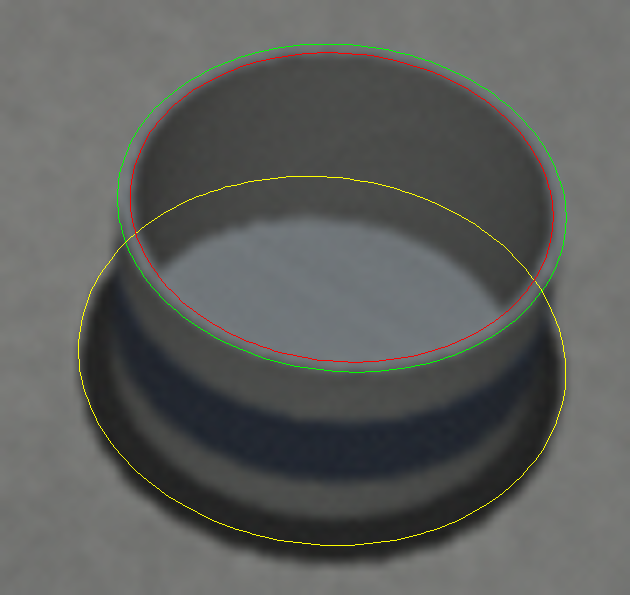

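Tin is at about (0.505,0.242), the lids at (0.571,-0.293) and the logger at (0.502,-0.0435), with dock yaw about -21°. Moving over the logger.

>>> drive_tool --series '[[[0.006, -0.015, 0], [0, 0, -2]], [[0.019, -0.048, 0], [0, 0, -7]], [[0.036, -0.092, 0], [0, 0, -13]], [[0.053, -0.136, 0], [0, 0, -19]], [[0.07, -0.18, 0], [0, 0, -25]], [[0.087, -0.224, 0], [0, 0, -31]], [[0.104, -0.268, 0], [0, 0, -37]], [[0.121, -0.312, 0], [0, 0, -43]]]' --fingers -0.4

```text
time: 2.4
tool_pos: [0.3872, 0.251, 0.2314]
tool_rot: [0.0, 0.563, 0.827, 0.0]
contact_force: [0.1, -0.1, -0.2]
gripper_width: 0.703
```

>>> drive_tool --series '[[[0.017, -0.044, -0.01], [0, 0, -6]], [[0.034, -0.088, -0.02], [0, 0, -12]], [[0.051, -0.132, -0.035], [0, 0, -18]], [[0.068, -0.176, -0.05], [0, 0, -24]], [[0.085, -0.22, -0.065], [0, 0, -31]], [[0.1, -0.26, -0.08], [0, 0, -37]], [[0.11, -0.285, -0.09], [0, 0, -41]], [[0.115, -0.2975, -0.095], [0, 0, -43]]]'

```text
time: 3.2
tool_pos: [0.5014, -0.0465, 0.1352]
tool_rot: [-0.0, 0.827, 0.563, -0.001]
contact_force: [0.5, 0.3, 0.5]
gripper_width: 0.701
```

Run:
```python
from h import *
im=grab_frame("scene"); crop(im,200,150,400,320,4,"pics/s3.png")
im=grab_frame("top"); crop(im,300,190,400,280,6,"pics/t3.png")
s=state();print(s["tool_pos"],s["tool_rot"])
```

```text
[ 0.5015451  -0.04517234  0.13561628] [-6.13237814e-04  8.25867812e-01  5.63863170e-01 -5.53381395e-04]
```

View pics/s3.png

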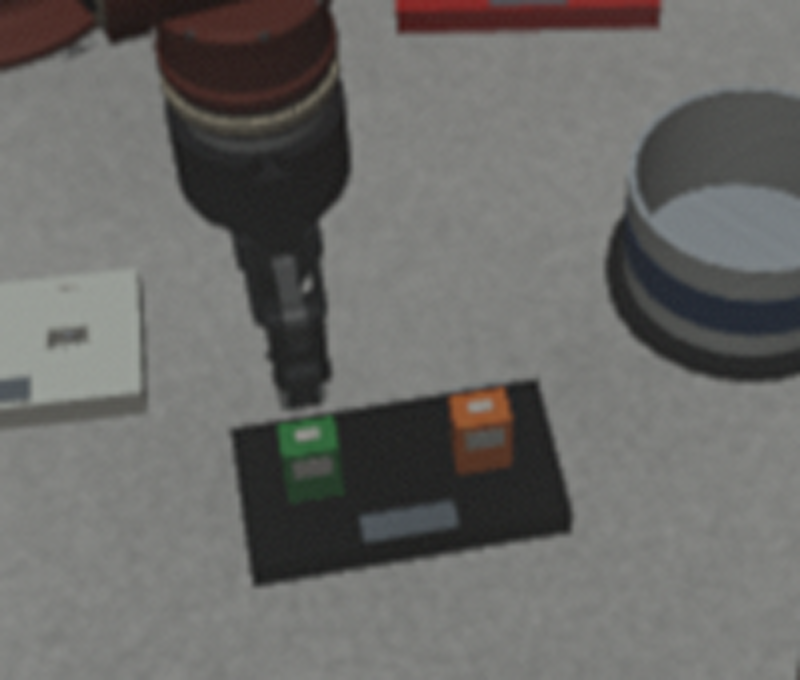

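View pics/t3.png

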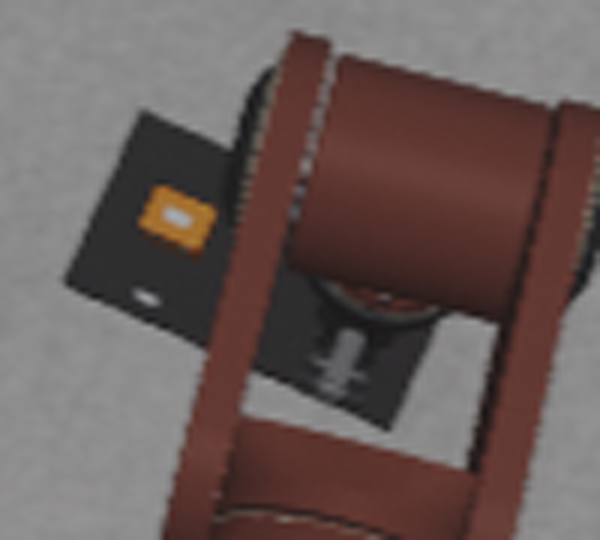

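The fingers straddle the green logger (310,440 in the scene crop), clear of the orange one. Lowering and gripping.

>>> drive_tool --series '[[[0.0, 0, -0.01], [0, 0, 0]], [[0, 0, -0.03], [0, 0, 0]], [[0, 0, -0.05], [0, 0, 0]], [[0, 0, -0.07], [0, 0, 0]], [[0, 0, -0.09], [0, 0, 0]], [[0, 0, -0.102], [0, 0, 0]], [[0, 0, -0.108], [0, 0, 0]], [[0, 0, -0.109], [0, 0, 0]]]'

```text
time: 4.1
tool_pos: [0.5017, -0.0433, 0.0269]
tool_rot: [-0.0, 0.825, 0.565, -0.0]
contact_force: [-0.2, 0.1, 0.6]
gripper_width: 0.7
```

>>> drive_tool --series '[[[0, 0, 0], [0, 0, 0]], [[0, 0, 0], [0, 0, 0]], [[0, 0, 0], [0, 0, 0]], [[0, 0, 0], [0, 0, 0]], [[0, 0, 0], [0, 0, 0]], [[0, 0, 0], [0, 0, 0]]]' --fingers 1

```text
time: 4.7
tool_pos: [0.5, -0.0431, 0.0283]
tool_rot: [-0.003, 0.825, 0.565, -0.002]
contact_force: [-11.0, 3.6, 12.1]
gripper_width: 0.249
```

>>> drive_tool --series '[[[-0.001, 0.0003, 0.001], [0, 0, 0]], [[-0.0018, 0.0006, 0.0015], [0, 0, 0]], [[-0.0018, 0.0006, 0.0015], [0, 0, 0]]]'

```text
time: 5.0
tool_pos: [0.4997, -0.0431, 0.0287]
tool_rot: [-0.001, 0.825, 0.565, -0.0]
contact_force: [-3.4, 1.7, -0.7]
gripper_width: 0.25
```

Straight pull upwards.

>>> drive_tool --series '[[[-0.0005, 0, 0.001], [0, 0, 0]], [[-0.0005, 0, 0.002], [0, 0, 0]], [[-0.0005, 0, 0.003], [0, 0, 0]], [[-0.0005, 0, 0.005], [0, 0, 0]], [[-0.0005, 0, 0.007], [0, 0, 0]], [[-0.0005, 0, 0.01], [0, 0, 0]], [[-0.0005, 0, 0.014], [0, 0, 0]], [[-0.0005, 0, 0.02], [0, 0, 0]]]'

```text
time: 5.8
tool_pos: [0.5012, -0.0438, 0.0504]
tool_rot: [0.001, 0.825, 0.565, 0.001]
contact_force: [-0.7, -0.5, -1.2]
gripper_width: 0.25
```

>>> drive_tool --series '[[[0, 0, 0.01], [0, 0, 0]], [[0, 0, 0.025], [0, 0, 0]], [[0, 0, 0.045], [0, 0, 0]], [[0, 0, 0.065], [0, 0, 0]], [[0, 0, 0.085], [0, 0, 0]], [[0, 0, 0.095], [0, 0, 0]], [[0, 0, 0.1], [0, 0, 0]], [[0, 0, 0.1], [0, 0, 0]]]'

```text
time: 6.6
tool_pos: [0.5002, -0.0435, 0.1497]
tool_rot: [0.001, 0.825, 0.565, 0.001]
contact_force: [0.4, -0.3, -1.7]
gripper_width: 0.251
```

Run:
```python
from h import *
im=grab_frame("scene"); crop(im,200,100,400,320,2.7,"pics/s4.png")
```

```text
(no output)
```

View pics/s4.png

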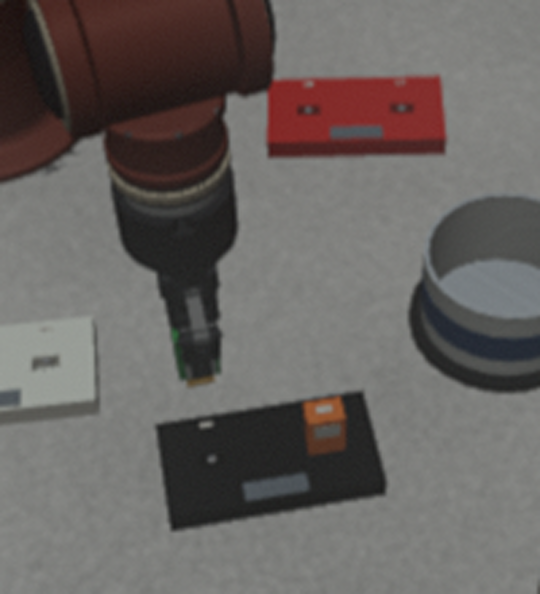

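The socket is empty (208,440 in the crop), the logger is in the jaws with its brass plug visible at (200,380), and orange is unmoved. Carrying it to the tin.

>>> drive_tool --series '[[[0, 0.01, 0.01], [0, 0, 0]], [[0.001, 0.035, 0.01], [0, 0, 0]], [[0.002, 0.08, 0.01], [0, 0, 0]], [[0.003, 0.125, 0.01], [0, 0, 0]], [[0.004, 0.17, 0.01], [0, 0, 0]], [[0.005, 0.215, 0.01], [0, 0, 0]], [[0.005, 0.255, 0.01], [0, 0, 0]], [[0.005, 0.275, 0.01], [0, 0, 0]]]'

```text
time: 7.45
tool_pos: [0.5036, 0.2351, 0.1584]
tool_rot: [-0.001, 0.824, 0.566, -0.0]
contact_force: [0.7, -0.5, -0.2]
gripper_width: 0.247
```

>>> drive_tool --series '[[[0, 0.01, 0], [0, 0, 0]], [[0, 0.01, -0.005], [0, 0, 0]], [[0, 0.01, -0.02], [0, 0, 0]], [[0, 0.01, -0.04], [0, 0, 0]], [[0, 0.01, -0.06], [0, 0, 0]], [[0, 0.01, -0.08], [0, 0, 0]], [[0, 0.01, -0.1], [0, 0, 0]], [[0, 0.01, -0.112], [0, 0, 0]]]'

```text
time: 8.25
tool_pos: [0.5031, 0.2396, 0.0436]
tool_rot: [-0.001, 0.826, 0.564, -0.002]
contact_force: [-0.4, -0.5, -0.6]
gripper_width: 0.249
```

>>> drive_tool --series '[[[0, 0, -0.006], [0, 0, 0]], [[0, 0, -0.01], [0, 0, 0]], [[0, 0, -0.013], [0, 0, 0]], [[0, 0, -0.015], [0, 0, 0]], [[0, 0, -0.016], [0, 0, 0]], [[0, 0, -0.017], [0, 0, 0]]]'

```text
time: 8.85
tool_pos: [0.5052, 0.2418, 0.0303]
tool_rot: [0.0, 0.825, 0.565, 0.0]
contact_force: [-0.0, -0.3, -0.8]
gripper_width: 0.251
```

>>> drive_tool --series '[[[0, 0, -0.001], [0, 0, 0]], [[0, 0, -0.002], [0, 0, 0]], [[0, 0, -0.003], [0, 0, 0]], [[0, 0, -0.004], [0, 0, 0]], [[0, 0, -0.004], [0, 0, 0]]]'

```text
time: 9.35
tool_pos: [0.5049, 0.2417, 0.0273]
tool_rot: [-0.0, 0.825, 0.565, -0.0]
contact_force: [-4.5, -1.0, 9.1]
gripper_width: 0.251
```

Contact with the floor. Easing off and releasing.

>>> drive_tool --series '[[[0, 0, 0.001], [0, 0, 0]], [[0, 0, 0.001], [0, 0, 0]]]'

```text
time: 9.55
tool_pos: [0.5052, 0.2418, 0.0273]
tool_rot: [0.0, 0.825, 0.565, 0.0]
contact_force: [-1.0, -0.5, 3.0]
gripper_width: 0.248
```

>>> drive_tool --series '[[[0, 0, 0], [0, 0, 0]], [[0, 0, 0], [0, 0, 0]], [[0, 0, 0], [0, 0, 0]], [[0, 0, 0], [0, 0, 0]]]' --fingers -0.1

```text
time: 9.95
tool_pos: [0.5047, 0.2416, 0.0266]
tool_rot: [-0.0, 0.825, 0.565, -0.0]
contact_force: [-0.1, 0.1, -0.3]
gripper_width: 0.552
```

>>> drive_tool --series '[[[0, 0, 0.005], [0, 0, 0]], [[0, 0, 0.015], [0, 0, 0]], [[0, 0, 0.03], [0, 0, 0]], [[0, 0, 0.05], [0, 0, 0]], [[0, 0, 0.08], [0, 0, 0]], [[0, 0, 0.11], [0, 0, 0]], [[0, 0, 0.13], [0, 0, 0]], [[0, 0, 0.14], [0, 0, 0]]]'

```text
time: 10.75
tool_pos: [0.5064, 0.2422, 0.1713]
tool_rot: [0.001, 0.825, 0.565, 0.003]
contact_force: [0.2, 0.3, -0.2]
gripper_width: 0.551
```

Run:
```python
from h import *
im=grab_frame("scene"); crop(im,300,100,450,260,4,"pics/s5.png")
print(state()["tool_pos"])
```

```text
[0.5066555  0.24228592 0.171727  ]
```

View pics/s5.png

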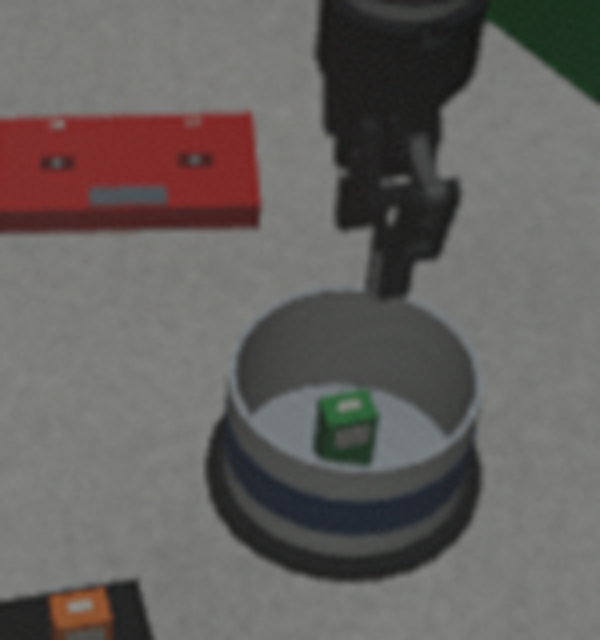

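The logger stands upright inside the tin (347,425 in the crop), let go. On to the lids.

>>> drive_tool --series '[[[0.001, -0.01, 0], [0, 0, 0]], [[0.004, -0.035, 0], [0, 0, 0]], [[0.009, -0.075, 0], [0, 0, 0]], [[0.014, -0.115, 0], [0, 0, 0]], [[0.019, -0.155, 0], [0, 0, 0]], [[0.024, -0.195, 0], [0, 0, 0]], [[0.029, -0.235, 0], [0, 0, 0]], [[0.034, -0.275, 0], [0, 0, 0]]]'

```text
time: 11.6
tool_pos: [0.5374, -0.0354, 0.1648]
tool_rot: [-0.001, 0.825, 0.565, -0.001]
contact_force: [1.0, 0.4, 0.5]
gripper_width: 0.552
```

>>> drive_tool --series '[[[0.005, -0.04, 0], [0, 0, 0]], [[0.01, -0.08, 0], [0, 0, 0]], [[0.015, -0.12, -0.005], [0, 0, 0]], [[0.02, -0.16, -0.015], [0, 0, 0]], [[0.025, -0.2, -0.025], [0, 0, 0]], [[0.029, -0.235, -0.03], [0, 0, 0]], [[0.032, -0.255, -0.035], [0, 0, 0]], [[0.032, -0.26, -0.035], [0, 0, 0]]]'

```text
time: 12.4
tool_pos: [0.5688, -0.2951, 0.1286]
tool_rot: [-0.002, 0.826, 0.564, -0.001]
contact_force: [-1.0, 0.7, -0.2]
gripper_width: 0.556
```

Run:
```python
from h import *
im=grab_frame("scene"); crop(im,100,230,280,420,3.1,"pics/s6.png")
im=grab_frame("top"); crop(im,400,160,500,260,5,"pics/t6.png")
print(state()["tool_pos"])
```

```text
[ 0.5695413  -0.2934984   0.13013364]
```

View pics/s6.png

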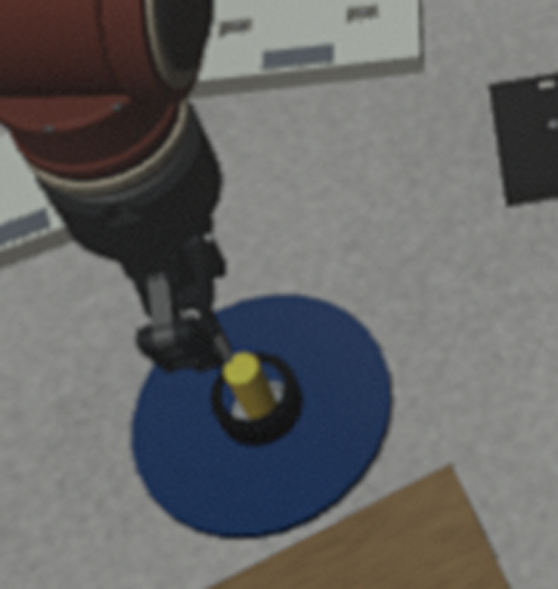

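View pics/t6.png

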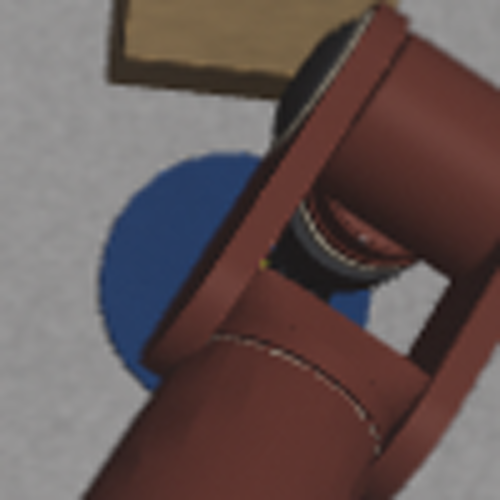

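The fingers are above the yellow stem (240,370 in the scene crop), aligned. Lowering.

>>> drive_tool --series '[[[0, 0, -0.01], [0, 0, 0]], [[0, 0, -0.025], [0, 0, 0]], [[0, 0, -0.045], [0, 0, 0]], [[0, 0, -0.06], [0, 0, 0]], [[0, 0, -0.075], [0, 0, 0]], [[0, 0, -0.083], [0, 0, 0]], [[0, 0, -0.087], [0, 0, 0]], [[0, 0, -0.087], [0, 0, 0]]]'

```text
time: 13.3
tool_pos: [0.5707, -0.2932, 0.0443]
tool_rot: [-0.0, 0.825, 0.565, -0.0]
contact_force: [-0.3, -0.4, 0.1]
gripper_width: 0.553
```

>>> drive_tool --series '[[[0, 0, 0], [0, 0, 0]], [[0, 0, 0], [0, 0, 0]], [[0, 0, 0], [0, 0, 0]], [[0, 0, 0], [0, 0, 0]], [[0, 0, 0], [0, 0, 0]], [[0, 0, 0], [0, 0, 0]]]' --fingers 1

```text
time: 13.9
tool_pos: [0.5713, -0.2939, 0.0461]
tool_rot: [0.001, 0.825, 0.565, 0.0]
contact_force: [-2.1, 0.8, 6.1]
gripper_width: 0.214
```

Run:
```python
from h import *
im=grab_frame("scene"); crop(im,100,230,280,420,3.1,"pics/s7.png")
print(state()["tool_pos"],state()["contact_force"],state()["ft_torque"])
```

```text
[ 0.57131308 -0.29387498  0.04613389] [-2.08518595  1.25174305  5.73433756] [ 0.10484168  0.35955268 -0.0238521 ]
```

View pics/s7.png

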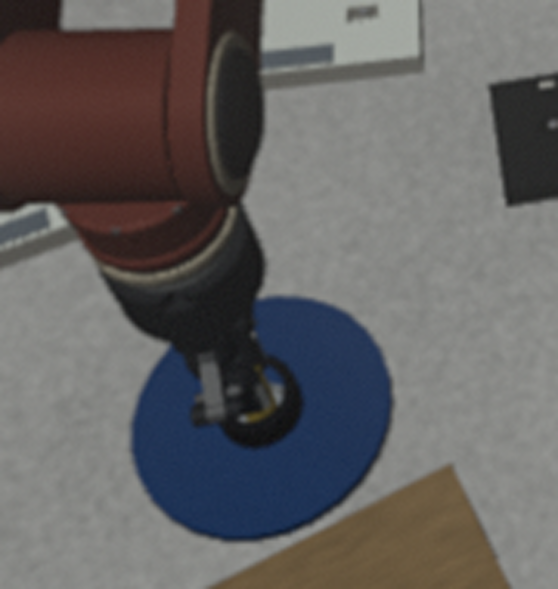

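The stem is gripped (width 0.21, about 18–20 mm) with the fingertips above the collar. Lifting gently.

>>> drive_tool --series '[[[0, 0, 0.001], [0, 0, 0]], [[0, 0, 0.003], [0, 0, 0]], [[0, 0, 0.006], [0, 0, 0]], [[0, 0, 0.01], [0, 0, 0]], [[0, 0, 0.015], [0, 0, 0]], [[0, 0, 0.021], [0, 0, 0]], [[0, 0, 0.028], [0, 0, 0]], [[0, 0, 0.036], [0, 0, 0]]]'

```text
time: 14.75
tool_pos: [0.5708, -0.2934, 0.0815]
tool_rot: [0.0, 0.825, 0.565, 0.0]
contact_force: [-0.2, -0.0, -3.5]
gripper_width: 0.209
```

>>> drive_tool --series '[[[0, 0, 0.01], [0, 0, 0]], [[0, 0, 0.022], [0, 0, 0]], [[0, 0, 0.036], [0, 0, 0]], [[0, 0, 0.05], [0, 0, 0]], [[0, 0, 0.064], [0, 0, 0]], [[0, 0, 0.076], [0, 0, 0]], [[0, 0, 0.084], [0, 0, 0]], [[0, 0, 0.09], [0, 0, 0]]]'

```text
time: 15.55
tool_pos: [0.571, -0.2935, 0.1719]
tool_rot: [0.0, 0.825, 0.565, 0.0]
contact_force: [-0.4, 1.2, -3.5]
gripper_width: 0.206
```

Run:
```python
from h import *
im=grab_frame("scene"); crop(im,100,180,280,420,2.5,"pics/s8.png")
s=state();print(s["tool_pos"],s["contact_force"],s["ft_torque"])
```

```text
[ 0.57126637 -0.29370705  0.17260609] [ 0.43484525  0.3728364  -2.81298777] [-0.03118881 -0.00016099 -0.06077994]
```

View pics/s8.png

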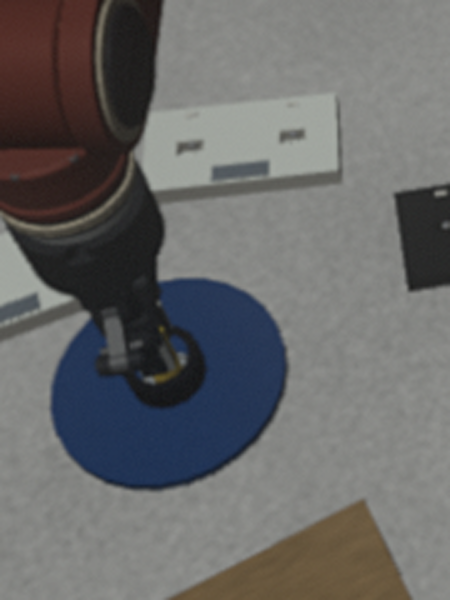

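Both lids hang level from the stem. Carrying them over to the tin.

>>> drive_tool --series '[[[-0.001, 0.004, 0.003], [0, 0, 0]], [[-0.002, 0.014, 0.006], [0, 0, 0]], [[-0.004, 0.03, 0.01], [0, 0, 0]], [[-0.006, 0.05, 0.012], [0, 0, 0]], [[-0.009, 0.075, 0.014], [0, 0, 0]], [[-0.012, 0.1, 0.015], [0, 0, 0]], [[-0.015, 0.125, 0.015], [0, 0, 0]], [[-0.018, 0.15, 0.015], [0, 0, 0]]]'

```text
time: 16.4
tool_pos: [0.5521, -0.1407, 0.1858]
tool_rot: [-0.0, 0.825, 0.565, 0.0]
contact_force: [0.9, -0.0, -3.2]
gripper_width: 0.211
```

>>> drive_tool --series '[[[-0.003, 0.025, 0], [0, 0, 0]], [[-0.006, 0.05, 0], [0, 0, 0]], [[-0.009, 0.075, 0], [0, 0, 0]], [[-0.012, 0.1, 0], [0, 0, 0]], [[-0.015, 0.125, 0], [0, 0, 0]], [[-0.018, 0.15, 0], [0, 0, 0]], [[-0.021, 0.175, 0], [0, 0, 0]], [[-0.024, 0.2, 0], [0, 0, 0]]]'

```text
time: 17.2
tool_pos: [0.5275, 0.059, 0.1858]
tool_rot: [-0.0, 0.825, 0.565, 0.0]
contact_force: [0.3, 0.2, -4.1]
gripper_width: 0.213
```

>>> drive_tool --series '[[[-0.003, 0.025, 0], [0, 0, 0]], [[-0.006, 0.05, 0], [0, 0, 0]], [[-0.009, 0.075, 0], [0, 0, 0]], [[-0.012, 0.1, 0], [0, 0, 0]], [[-0.015, 0.125, 0], [0, 0, 0]], [[-0.018, 0.148, 0], [0, 0, 0]], [[-0.021, 0.166, 0], [0, 0, 0]], [[-0.023, 0.178, 0], [0, 0, 0]]]'

```text
time: 18.0
tool_pos: [0.5042, 0.2367, 0.1858]
tool_rot: [-0.0, 0.824, 0.566, -0.0]
contact_force: [0.1, -0.2, -3.5]
gripper_width: 0.212
```

>>> drive_tool --series '[[[0, 0.005, 0], [0, 0, 0]], [[-0.001, 0.007, 0], [0, 0, 0]], [[-0.001, 0.007, 0], [0, 0, 0]], [[-0.001, 0.007, 0], [0, 0, 0]]]'

```text
time: 18.4
tool_pos: [0.5049, 0.241, 0.1858]
tool_rot: [0.0, 0.825, 0.565, -0.0]
contact_force: [-0.3, -0.2, -3.3]
gripper_width: 0.208
```

Run:
```python
from h import *
s=state();T=s["tool_pos"];print(T,s["contact_force"],s["ft_torque"])
f=T[2]-.046; print("foot",f)
im=grab_frame("scene")
P=[(circ((.505,.242),.07,.085),(0,255,0)),(circ(T,.0775,f+.016),(0,255,255)),(circ(T,.0775,f+.006),(0,255,255)),(circ(T,.063,f),(255,0,255))]
crop(im,320,90,460,260,3.5,"pics/s9.png",P,"scene")
im=grab_frame("top")
crop(im,210,190,310,290,5,"pics/t9.png",P,"top")
```

```text
[0.50486158 0.24101292 0.1857755 ] [-0.28191576 -0.15050239 -3.28801289] [-0.00455557  0.01538703 -0.05763197]
foot 0.13977549762019448
```

View pics/s9.png

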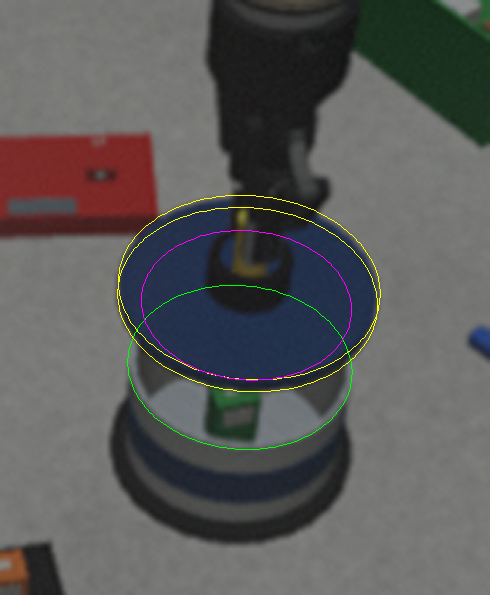

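View pics/t9.png

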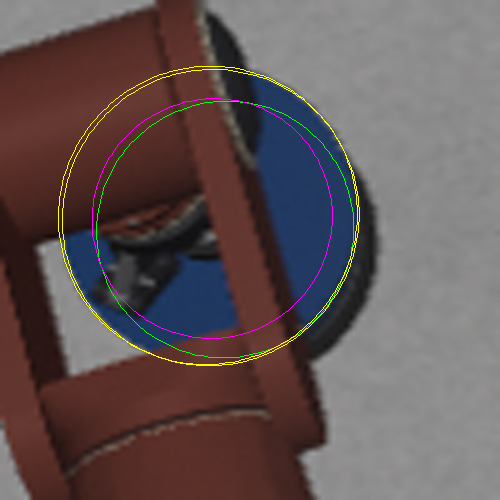

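The lid outline fits the prediction and lies concentric with the tin to about 1–2 mm. Lowering.

>>> drive_tool --series '[[[0, 0.0005, -0.004], [0, 0, 0]], [[0, 0.0005, -0.011], [0, 0, 0]], [[0, 0.0005, -0.02], [0, 0, 0]], [[0, 0.0005, -0.029], [0, 0, 0]], [[0, 0.0005, -0.038], [0, 0, 0]], [[0, 0.0005, -0.045], [0, 0, 0]], [[0, 0.0005, -0.05], [0, 0, 0]], [[0, 0.0005, -0.053], [0, 0, 0]]]'

```text
time: 19.3
tool_pos: [0.5046, 0.242, 0.132]
tool_rot: [-0.0, 0.825, 0.565, -0.0]
contact_force: [-0.2, -0.5, -3.9]
gripper_width: 0.209
```

>>> drive_tool --series '[[[0, 0, -0.001], [0, 0, 0]], [[0, 0, -0.002], [0, 0, 0]], [[0, 0, -0.003], [0, 0, 0]], [[0, 0, -0.004], [0, 0, 0]], [[0, 0, -0.005], [0, 0, 0]], [[0, 0, -0.006], [0, 0, 0]]]'

```text
time: 19.9
tool_pos: [0.5048, 0.2421, 0.1269]
tool_rot: [0.0, 0.825, 0.565, 0.0]
contact_force: [0.7, 0.4, -2.7]
gripper_width: 0.212
```

>>> drive_tool --series '[[[0, 0, -0.001], [0, 0, 0]], [[0, 0, -0.002], [0, 0, 0]], [[0, 0, -0.003], [0, 0, 0]], [[0, 0, -0.004], [0, 0, 0]], [[0, 0, -0.005], [0, 0, 0]], [[0, 0, -0.006], [0, 0, 0]], [[0, 0, -0.006], [0, 0, 0]]]'

```text
time: 20.6
tool_pos: [0.5048, 0.2423, 0.1212]
tool_rot: [-0.0, 0.825, 0.565, 0.0]
contact_force: [-1.9, 1.1, -0.8]
gripper_width: 0.207
```

>>> drive_tool --series '[[[0, 0, -0.001], [0, 0, 0]], [[0, 0, -0.002], [0, 0, 0]], [[0, 0, -0.002], [0, 0, 0]]]'

```text
time: 20.9
tool_pos: [0.5048, 0.2423, 0.1211]
tool_rot: [-0.0, 0.825, 0.565, -0.0]
contact_force: [-6.8, -0.6, 10.0]
gripper_width: 0.21
```

Seated at z 0.121, as predicted. Unloading, then releasing.

>>> drive_tool --series '[[[0, 0, 0.0005], [0, 0, 0]], [[0, 0, 0.001], [0, 0, 0]], [[0, 0, 0.001], [0, 0, 0]]]'

```text
time: 21.2
tool_pos: [0.5048, 0.2423, 0.1211]
tool_rot: [-0.0, 0.825, 0.565, 0.0]
contact_force: [-5.6, -0.5, 6.4]
gripper_width: 0.208
```

>>> drive_tool --series '[[[0, 0, 0], [0, 0, 0]], [[0, 0, 0], [0, 0, 0]], [[0, 0, 0], [0, 0, 0]], [[0, 0, 0], [0, 0, 0]]]' --fingers -0.1

```text
time: 21.6
tool_pos: [0.505, 0.242, 0.1197]
tool_rot: [0.0, 0.825, 0.565, 0.0]
contact_force: [-0.3, 0.2, -0.4]
gripper_width: 0.546
```

>>> drive_tool --series '[[[0, 0, 0.004], [0, 0, 0]], [[0, 0, 0.012], [0, 0, 0]], [[0, 0, 0.025], [0, 0, 0]], [[0, 0, 0.04], [0, 0, 0]], [[0, 0, 0.06], [0, 0, 0]], [[0, 0, 0.075], [0, 0, 0]], [[0, 0, 0.085], [0, 0, 0]], [[0, 0, 0.09], [0, 0, 0]]]'

```text
time: 22.4
tool_pos: [0.5054, 0.2423, 0.2117]
tool_rot: [0.0, 0.825, 0.565, 0.001]
contact_force: [0.4, 0.1, 0.1]
gripper_width: 0.552
```

Run:
```python
from h import *
s=state();print(s["tool_pos"],s["contact_force"])
C=(.505,.242)
im=grab_frame("scene")
P=[(circ(C,.0775,.091),(0,255,255)),(circ(C,.025,.115),(0,0,255)),(circ(C,.0775,.081),(0,255,255)),(circ(C,.01,.145),(255,0,255))]
crop(im,320,90,460,260,3.5,"pics/s10.png",P,"scene")
for n in("inner_lid_stem","outer_lid_collar","tin"):
    print(n,[(np.round(d["location"],4).tolist(),round(d["confidence"],2)) for d in place_of("scene",n)])
```

```text
[0.50537901 0.24232759 0.21174676] [0.38617477 0.12266994 0.13546268]
inner_lid_stem [([0.5032, 0.2439, 0.1252], 0.56), ([0.5745, 0.451, 0.0014], 0.15)]
outer_lid_collar [([0.5004, 0.2429, 0.1018], 0.86)]
tin [([0.5019, 0.2386, 0.0025], 0.96)]
```

View pics/s10.png

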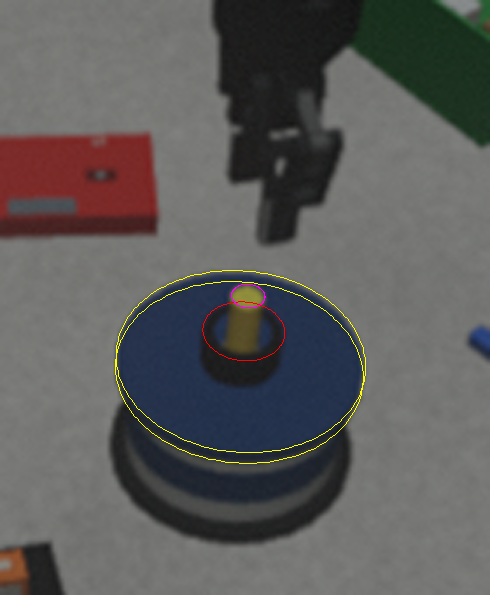

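The lids are seated and level: the stem top matches at (247,296) and the outline fits. Now opening the jaws for the collar.

>>> drive_tool --series '[[[0, 0, -0.005], [0, 0, 0]], [[0, 0, -0.015], [0, 0, 0]], [[0, 0, -0.03], [0, 0, 0]], [[0, 0, -0.05], [0, 0, 0]], [[0, 0, -0.07], [0, 0, 0]], [[0, 0, -0.085], [0, 0, 0]], [[0, 0, -0.095], [0, 0, 0]], [[0, 0, -0.1], [0, 0, 0]]]' --fingers -0.8

```text
time: 23.4
tool_pos: [0.504, 0.2418, 0.108]
tool_rot: [-0.0, 0.825, 0.565, -0.001]
contact_force: [-0.5, -0.1, -0.6]
gripper_width: 0.902
```

>>> drive_tool --series '[[[0, 0, -0.005], [0, 0, 0]], [[0, 0, -0.01], [0, 0, 0]], [[0, 0, -0.014], [0, 0, 0]], [[0, 0, -0.016], [0, 0, 0]], [[0, 0, -0.017], [0, 0, 0]], [[0, 0, -0.017], [0, 0, 0]]]'

```text
time: 24.0
tool_pos: [0.5049, 0.2421, 0.0929]
tool_rot: [0.0, 0.825, 0.565, 0.0]
contact_force: [-0.2, -0.6, 0.3]
gripper_width: 0.9
```

Run:
```python
from h import *
s=state();print(s["tool_pos"],s["contact_force"])
crop(grab_frame("scene"),320,90,460,260,3.5,"pics/s11.png")
```

```text
[0.50487176 0.24212848 0.09291444] [-0.19677638 -0.63583138  0.32932223]
```

View pics/s11.png

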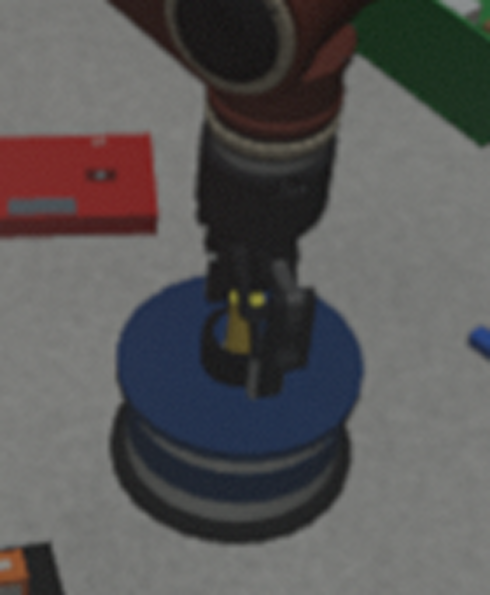

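The jaws straddle the collar, and the stem sits between the fingers without touching the body. Closing.

>>> drive_tool --series '[[[0, 0, -0.0005], [0, 0, 0]], [[0, 0, -0.0005], [0, 0, 0]], [[0, 0, -0.0005], [0, 0, 0]], [[0, 0, -0.0005], [0, 0, 0]], [[0, 0, -0.0005], [0, 0, 0]]]' --fingers 1

```text
time: 24.55
tool_pos: [0.5053, 0.2423, 0.093]
tool_rot: [0.0, 0.825, 0.565, 0.001]
contact_force: [1.0, -0.3, 4.0]
gripper_width: 0.565
```

>>> drive_tool --series '[[[0, 0, 0], [0, 0, 0]], [[0, 0, 0], [0, 0, 0]]]'

```text
time: 24.75
tool_pos: [0.5053, 0.2423, 0.093]
tool_rot: [0.0, 0.825, 0.565, 0.001]
contact_force: [-0.7, -0.0, 5.6]
gripper_width: 0.561
```

Gripped on the collar (about 48–50 mm). Lifting straight up.

>>> drive_tool --series '[[[0, 0, 0.001], [0, 0, 0]], [[0, 0, 0.002], [0, 0, 0]], [[0, 0, 0.004], [0, 0, 0]], [[0, 0, 0.007], [0, 0, 0]], [[0, 0, 0.011], [0, 0, 0]], [[0, 0, 0.016], [0, 0, 0]], [[0, 0, 0.022], [0, 0, 0]], [[0, 0, 0.028], [0, 0, 0]]]'

```text
time: 25.55
tool_pos: [0.5049, 0.2422, 0.121]
tool_rot: [0.0, 0.825, 0.565, 0.0]
contact_force: [1.1, 0.2, -2.6]
gripper_width: 0.565
```

>>> drive_tool --series '[[[0, 0, 0.007], [0, 0, 0]], [[0, 0, 0.016], [0, 0, 0]], [[0, 0, 0.028], [0, 0, 0]], [[0, 0, 0.042], [0, 0, 0]], [[0, 0, 0.057], [0, 0, 0]], [[0, 0, 0.071], [0, 0, 0]], [[0, 0, 0.082], [0, 0, 0]], [[0, 0, 0.088], [0, 0, 0]]]'

```text
time: 26.35
tool_pos: [0.5054, 0.2423, 0.2103]
tool_rot: [0.0, 0.825, 0.565, 0.001]
contact_force: [-0.7, -0.0, -1.6]
gripper_width: 0.565
```

>>> drive_tool --series '[[[0, 0, 0.003], [0, 0, 0]], [[0, 0, 0.004], [0, 0, 0]], [[0, 0, 0.004], [0, 0, 0]], [[0, 0, 0.004], [0, 0, 0]], [[0, 0, 0.004], [0, 0, 0]], [[0, 0, 0.004], [0, 0, 0]]]'

```text
time: 26.95
tool_pos: [0.5046, 0.2421, 0.2119]
tool_rot: [-0.0, 0.825, 0.565, -0.0]
contact_force: [0.1, -0.5, -1.7]
gripper_width: 0.566
```

Run:
```python
from h import *
s=state();T=s["tool_pos"];print(T,s["contact_force"],s["ft_torque"],s["gripper_width"])
C=(.505,.242); d=T[2]-.093
im=grab_frame("scene"); cv2.imwrite("pics/s12f.png",im[:,:,::-1])
P=[(circ(T,.0775,.091+d),(0,255,255)),(circ(T,.0775,.081+d),(0,255,255)),(circ(C,.01,.145),(255,0,255)),(circ(C,.069,.088),(0,255,0))]
crop(im,320,60,460,260,3,"pics/s12.png",P,"scene")
for n in("inner_lid_stem","outer_lid_collar","tin","spare_mid","tape_mid","label_roll_mid","cleaner_mid","carton_mid","pen_mid"):
    print(n,[(np.round(d["location"],4).tolist(),round(d["confidence"],2)) for d in place_of("scene",n)])
```

```text
[0.50461275 0.24205335 0.21187233] [ 0.05044586 -0.4692121  -1.66986842] [-0.0205068  -0.06606618 -0.00366692] 0.5658394901773877
inner_lid_stem [([0.4998, 0.2453, 0.1291], 0.6)]
outer_lid_collar [([0.5048, 0.2425, 0.2209], 0.85), ([0.5016, 0.242, 0.0031], 0.25), ([0.5718, 0.4486, 0.0069], 0.18)]
tin [([0.5, 0.24, 0.0036], 0.93)]
spare_mid [([0.5359, 0.0391, 0.0365], 0.66)]
tape_mid [([0.7654, 0.1236, 0.0226], 0.9)]
label_roll_mid [([0.7854, -0.1277, 0.031], 0.6)]
cleaner_mid [([0.7405, 0.2894, 0.0717], 0.64)]
carton_mid [([0.7384, -0.3026, 0.0343], 0.85), ([0.7408, 0.2897, 0.0725], 0.39)]
pen_mid [([0.5738, 0.4535, 0.0041], 0.81), ([0.7837, -0.1235, 0.033], 0.58)]
```

View pics/s12.png

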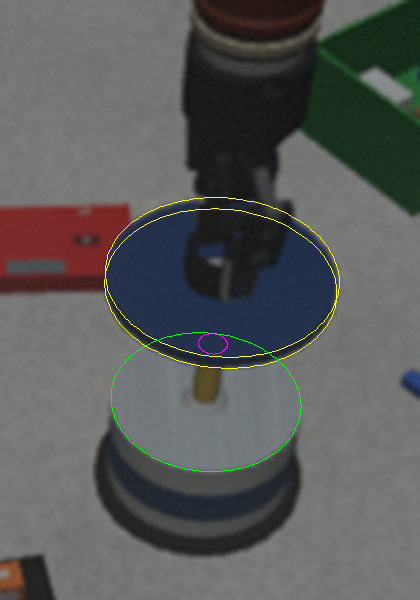

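View pics/s12f.png

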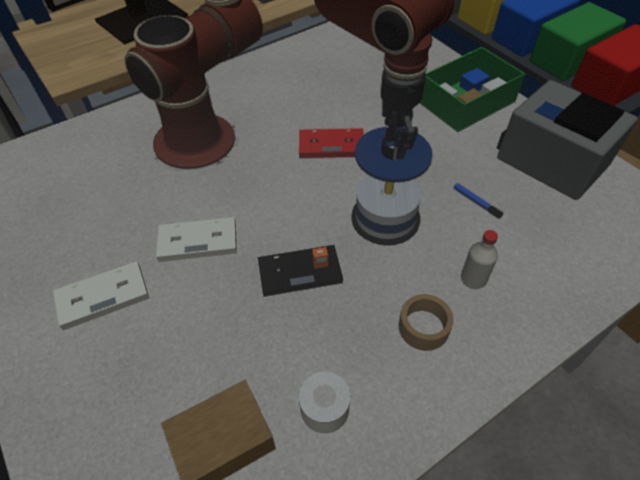

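The outer lid is held level at (393,152), about 119 mm up. The inner lid stays flat on the tin with its flange on the predicted circle, and the bystanders haven't moved. Handing in.

```bash
python3 -c "
from plant import *
print(state()['joint_vel'].round(4)); print(job_done())"
```

```text
[ 0.0004 -0.0006 -0.0004  0.0016  0.0004 -0.0015]
the job is handed in; nothing more can be done
None
```

I pulled the green logger and stood it upright in the tin. I then carried the nested lids over by the stem, seated them and let go. Last, I lifted the blue outer lid alone by its collar, and the arm was still holding it when I handed the job in, at about 27 s of the 72 s.

**Last checks before handing in:**
- **Outer lid:** held level about 119 mm above its nested place, within about 1 mm of the tin axis. The wrist carried 1.7 N, which fits the lid's weight, and the arm was still.
- **Inner lid:** its flange lies on the rim circle predicted for a seated lid. The network put the stem point at 129 mm, against 130 mm nominal.
- **Logger in the tin:** seen standing upright when I let it go. The inner lid hides it in the last picture.
- **Orange logger and other things:** the orange logger, tape, label roll, cleaner and carton read within about 5 mm of their first positions. The pen has no good first reading to compare with, but it looks unmoved in the pictures.

**Disagreement:** the network's horizontal readings for the seated lid and tin were off by up to about 5 mm from my own overlay fit. I trusted the fit, which agreed with where the arm met the rim.

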